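# Pack the thin glass sample bottle from the warmer

## Robot

A 6-joint arm with a two-finger parallel gripper is mounted at the origin on the work surface. World frame = base frame: x ahead of the robot, y to its left, z up, the work surface at z = 0. Lengths are in mm, angles in rad, forces in N, time in s.
With the tool pointing down it reaches from about 350 to 875 mm from the base axis. Payload 4.2 kg.
Tool frame: the origin (TCP) lies midway between the tips of the shut fingers; the grasp point (between the pads) lies 19 mm behind it (arm.tcp_to_grasp is the distance from the TCP to the grasp point, in mm); z points along the fingers, y is the line along which they close (so a half turn about z gives the same grasp; the last joint's range is limited). The gripper opens to 85 mm and grips with 20 to 120 N. Pads are 22 mm wide; open, the fingers measure 114 mm over their backs; the gripper's body (76 mm by 85 mm) begins 54 mm behind the grasp point. The pads swing forward as they close: fully open they stand 13 mm farther back than shut.
Start: joints at [1.504, 0.385, 0.008, 0, -1.194, -0.259], TCP at [200.009, 592.111, 192.612] pointing down, gripper open.
Joint ranges: [-3.14, 3.14], [-1.21, 2.06], [-1.07, 1.41], [-3.16, 2.05], [-2.99, -0.16], [-3.1, 3.1]. Speed limits (rad/s): [2.79, 2.79, 3.14, 3.14, 3.14, 3.14].

## Interface

Orientations are given as a unit quaternion [x, y, z, w].
In Python, from bench import arm, get_image gives the robot as it stands.
- The arm moves only by the tool drive_tool, never from a script. Its argument "deltas" is a list of rows, each a list of 2 entries, a list of its own where there are three numbers: the shift along the tool's x, y, z in cm, then the turn, a rotation vector about the tool's x, y, z in degrees. In form: [[[x, y, z], [ax, ay, az]], ...]. A call has 1 to 12 rows; each row shifts and turns the commanded pose from where the row before left it, along the tool's axes as they then stand; what a row does not reach is not made up. A row lasts 1/10 s, in which the tool goes at most 50 mm and 8.59 degrees, less where a joint would pass 70% of its speed; a pose out of reach is approached as far as the arm can. A call with a gripper value outside its range is refused whole. "claw" is the finger opening in cm, from 0 to 8.54, set as the call begins (left out, the last holds). The fingers move at their own pace and stop on an object; the grip force is fixed at half the most. Time passes only in rows, so rows that do not move let the fingers close. It gives the time, the measured TCP pose, the force, the opening and the grip force at its end, in the units of the state.
- arm.read_state(): the state, without advancing time (a new reading comes with each control period).
- get_image(name): name is "scene" or "top" or "wrist"; returns a dict with "img" (400x640x3 uint8, red, green, blue), "fx", "fy", "cx", "cy" (pixels), "eye" and "orientation" of the camera in the world; the wrist camera has in their place "mount" (4x4, takes a point from camera to tool coordinates, whose origin is the TCP and whose axes are the flange's). Camera axes: x right, y down, z forward; pixel columns grow to the right and rows downward; lengths in mm; the calibration is good to about 2 mm. The wrist camera is an equidistant fisheye: a pixel r from the principal point sees the ray r / f radians off the axis. A picture is of the moment at which its call begins: read the wrist's pose just before it. There is no depth.
- arm.job_done(): hands the job in; it is judged then, once.
The state is a dict: "clock": time; "joints": joint angles; "joint_vel": joint speeds; "joint_efforts": joint torques, N m; "position": TCP position; "ee_rot": TCP orientation; "contact_force": force on the tool from outside, world axes, zero at the start; "wrist_torque": the same for the moment, N m; "gripper_width": finger opening in mm; "grasp_force": force on a finger pad.
Only numpy, scipy, OpenCV 4.12 (cv2) and the standard library are available. Lean on these libraries where they do the work, as an engineer would, in place of code of your own. Each camera call takes 0.05 s, during which the arm holds its last target. There are 200 camera calls.

## Task

Switch the warmer off by turning the dial on the grey controller box anticlockwise (seen from above) to its end stop; then lift the necked glass bottle (the one with a narrow neck under its small cap) off the sloping warmer, lay it lengthwise in the V-shaped cradle inside the open case, let go, and shut the case's lid. The glass is very thin: never squeeze it with more than 50 N of grip, set it down gently without knocking or dropping it, and leave the other two containers on the warmer where they are.

Things in the scene. Friction and masses are not known exactly. Their poses are not given: they have to be found in the camera images.
- dial (a joint): bar-grip dial on top of the grey controller box (130 x 100 x 60 mm). Value in rad: 0 = off, the fully anticlockwise end stop; grows clockwise seen from above. It starts between 0.7 and 1.4
- dial_grip (a point): on the dial's axis, at the height to grip it, 97 mm above the bench; its z axis is up, its x axis runs along the grip bar (bar 42 mm long, 14 mm wide, 32 mm tall; the top of the bar is 7 mm above this point). The frame turns with the dial
- bottle: amber glass bottle with narrow neck and small white cap, 0.1 kg, in any of the warmer's three lanes. Origin on its axis at the middle of the barrel (32 mm diameter, 96 mm long); x axis along it towards the cap, at first 35 degrees upward, towards the robot. Neck 19 mm, cap 23 mm in diameter; cap's end at x = +74 mm, base at -48 mm
- tube: straight amber glass tube with a full-width white cap, no neck, 32 mm diameter, 104 mm long, lying in another lane; leave it. Origin and x axis as for the bottle
- canister: aluminium canister with a domed end, 32 mm diameter, 112 mm long, lying in another lane; leave it. Origin and x axis as for the bottle
- warmer: fixed sample warmer, 200 mm deep, 290 wide, its slab falling 35 degrees to +x. Origin on the bench under the middle lane; x level, away from the robot. Lanes at y = -85, 0, 85 mm: barrel centres lie at x = 0, z = 95 mm, on V-saddles (12 mm thick) 38 mm up and down the slope from there, a low lip at the foot; slab 35 mm below the barrel axes, square to the slope
- lamp (a point): middle of the underside of the warmer's strip lamp, 253 mm above the bench, 16 mm nearer the robot than the barrel centres. The lamp is 16 mm deep (x), 290 wide (y), 18 thick, on posts at its robot side. It blocks a hand coming straight down: reach the bottle square to the slope, from its far side
- case: fixed grey transport case, outside 190 (x) x 170 (y) x 62 mm high, walls and floor 6 mm. Origin at the centre of its underside on the bench, z up; the lid is hinged on the rim at x = +95 mm (away from the robot)
- cradle_axis (a point): where the bottle's origin belongs: on the cradle's axis at the case's centre, 42 mm above the bench; axes as the case's. The cradle is two V-saddles 38 mm either side of it along x (each 12 mm thick, 46 mm wide, reaching to 4 mm below this height at the sides), open between and beside them to the case floor 36 mm lower. The bottle may point either way along x
- lid (a joint): case lid hinge in rad: 0 = shut, grows as it opens; starts wide open at 1.65 to 1.85. A stiff hinge: the lid stays where it is left, about 0.2 N m to move it
- lid_hinge (a point): on the lid's hinge axis, at the middle of the case's far rim, 62 mm above the bench; the frame turns with the lid: the panel (190 mm long, 170 mm wide, 8 mm thick) extends to -x of it, z is its outer face's normal (up when shut)
- lid_handle (a point): outer end of the black knob on the lid's outer face, 160 mm from the hinge, on the middle line; it stands 35 mm out of the outer face
Things that resemble listed ones, but are neither listed nor needed, are in the scene too. What is shaped like the bottle but pink or purple is not meant.

How it is judged (in metres and radians):
On the way, in this order (a step that is already met when the one before it is completed fails the run):
1. the dial is turned off, within 0.08 rad of its anticlockwise end stop, while the bottle is still on the warmer (value of joint dial below 0.08 rad and distance of bottle from where it was at the start of the episode below 0.02 m), for 0.2 s.
2. the bottle is off the warmer, at least 80 mm from where it lay (distance of bottle from where it was at the start of the episode above 0.08 m), for 0.1 s.
3. the bottle lies in the case's cradle and is released (distance between bottle and cradle_axis below 0.016 m and angle between the x axis of bottle and the x axis of case, either way round below 0.15 rad and linear speed of bottle below 0.02 m/s and contact force between the fingers and bottle below 0.1 N), for 0.2 s.
4. the lid is shut (value of joint lid below 0.06 rad), for 0.2 s.
At the end, for the whole second after the job is handed in: the dial is within 0.08 rad of off; the bottle is at rest in the cradle, its origin within 16 mm of cradle_axis and its axis within 0.15 rad of the case's x axis (either way round); the lid is within 0.06 rad of shut (value of joint dial below 0.08 rad and distance between bottle and cradle_axis below 0.016 m and angle between the x axis of bottle and the x axis of case, either way round below 0.15 rad and value of joint lid below 0.06 rad and linear speed of bottle below 0.02 m/s); the robot touches nothing.
It fails at once if the fingers press on the bottle with more than 50 N from each side (100 N, both fingers added) (contact force between the fingers and bottle above 100 N).
It fails at once if the bottle is knocked or pressed with more than 40 N against the case or 80 N against the warmer (contact force between bottle and case above 40 N or contact force between bottle and warmer above 80 N).
It fails at once if the bottle is dropped: it falls freely by some 10 mm (over 0.45 m/s with no finger on it), or lands on the bench or beside the cradle (its centre below 30 mm) (height (world z) of bottle below 0.03 m or (contact force between the fingers and bottle below 0.1 N and linear speed of bottle above 0.45 m/s)).
It fails at once if another container on the warmer is moved by more than 30 mm (distance of any of tube, canister from where it was at the start of the episode above 0.03 m).
It also fails if it takes over 72 s, if anything falls off the work surface, if the arm or the gripper's body presses on something with over 40 N, if the wrist force passes 120 N, or if a joint passes its speed limit or range.

## Working session

There is one attempt and no reset: what is moved stays moved. The work goes in short steps, Python scripts to look and compute and a tool call to move; the robot and the scene stay as the last step left them, time stands still between calls to the robot, and variables do not carry over. Pictures are saved under pics/ and viewed, at most 10 in all, crops included, and the job is handed in when it is done.

Besides the shell and the picture viewer there is one more tool, called after "Request:" by a JSON object that holds its "method" and its "body", one argument or row to a line. drive_tool: Moves the arm, as the interface text tells. Its arguments: {"type":"object","properties":{"deltas":{"type":"array"},"claw":{"type":"number"}},"required":["deltas"]}

```bash
mkdir -p pics; ls; cat > h.py <<'E'
import numpy as np,cv2
from scipy.spatial.transform import Rotation as R
from bench import arm,get_image
def ray(im,u,v):
    d=np.array([(u-im['cx'])/im['fx'],(v-im['cy'])/im['fy'],1.]);o=np.array(im['orientation'])
    M=o if o.shape==(3,3) else R.from_quat(o).as_matrix()
    return np.array(im['eye']),M@d/np.linalg.norm(d)
def plane(im,u,v,z):
    e,d=ray(im,u,v);return e+d*(z-e[2])/d[2]
def proj(im,p):
    o=np.array(im['orientation']);M=o if o.shape==(3,3) else R.from_quat(o).as_matrix()
    q=M.T@(np.array(p)-im['eye']);return np.array([im['cx']+im['fx']*q[0]/q[2],im['cy']+im['fy']*q[1]/q[2]])
def tri(a,pa,b,pb):
    e1,d1=ray(a,*pa);e2,d2=ray(b,*pb)
    s=np.linalg.lstsq(np.c_[d1,-d2],e2-e1,rcond=None)[0];A=e1+d1*s[0];B=e2+d2*s[1];return (A+B)/2,np.linalg.norm(A-B)
E
python3 - <<'E'
from h import *
import pickle
d={}
for n in('scene','top'):
    d[n]=get_image(n);cv2.imwrite(f'pics/{n}0.png',d[n]['img'][:,:,::-1]);print(n,{k:np.array(v).round(3).tolist() for k,v in d[n].items() if k!='img'})
pickle.dump(d,open('d.pkl','wb'))
print(arm.read_state()); print(get_image('wrist')['mount'])
E
```

```text
pics
scene {'fx': 476.888, 'fy': 476.888, 'cx': 312.281, 'cy': 199.05, 'eye': [1087.122, 491.886, 1144.809], 'orientation': [0.425, 0.848, -0.283, -0.139]}
top {'fx': 442.018, 'fy': 442.018, 'cx': 315.981, 'cy': 206.18, 'eye': [414.131, 68.89, 1360.751], 'orientation': [0.715, -0.698, 0.032, -0.015]}
{'clock': 0.1, 'joints': array([ 1.50360013e+00,  3.85477520e-01,  6.75470393e-03, -4.36942951e-04,
       -1.19401675e+00, -2.58591441e-01]), 'joint_vel': array([-0.00043885, -0.00160571,  0.00407884,  0.00063915, -0.00073351,
        0.00070285]), 'joint_efforts': array([-8.03148178e-04, -3.93323457e+01,  1.88924879e+01,  4.19791594e+00,
       -2.65350121e-03,  7.69161119e-06]), 'position': array([199.8343752 , 591.55108433, 191.62901503]), 'ee_rot': array([ 9.86748555e-01, -1.62253826e-01, -1.09299400e-04,  9.86578292e-04]), 'contact_force': array([-0.83745703, -1.29124007, -0.16776456]), 'wrist_torque': array([-0.0219333 ,  0.04249096,  0.00104654]), 'grasp_force': 0.0, 'gripper_width': 85.73429236536197}
[[-1.63095651e-04 -9.52213667e-01 -3.05432654e-01  7.94471764e+01]
 [ 9.99999984e-01 -1.31238367e-04 -1.24834989e-04  4.49941427e-01]
 [ 7.87851001e-05 -3.05432670e-01  9.52213672e-01 -1.80482884e+02]
 [ 0.00000000e+00  0.00000000e+00  0.00000000e+00  1.00000000e+00]]
```

View pics/scene0.png

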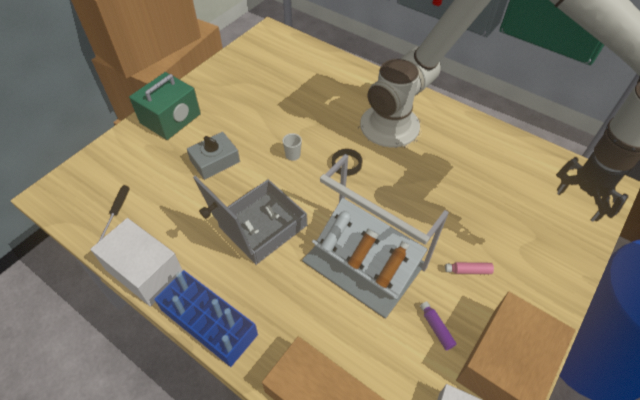

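View pics/top0.png

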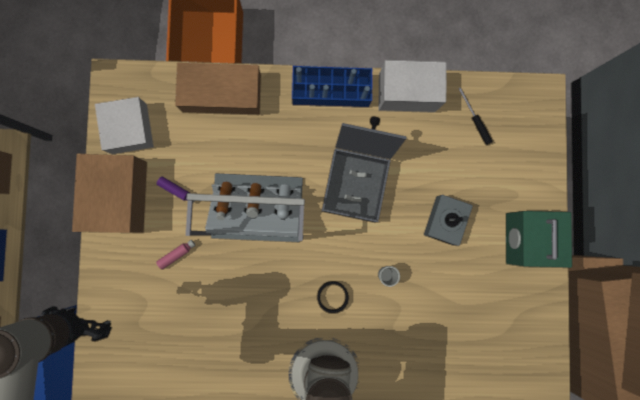

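The scene view shows the warmer at about (370,255) with three containers. From left to right they are a silver canister at (335,232), an amber one at (362,250) and an amber one at (392,266). The pink (470,268) and purple (437,326) decoys lie on the bench. The case is at (255,220), and the grey controller box with its dial is at (213,150). The top view shows the same layout, with the box at (451,220). I'll enlarge both views.

```bash
python3 - <<'E'
from h import *
import pickle
d=pickle.load(open('d.pkl','rb'))
def crop(n,x0,y0,w,h,W,H):return cv2.resize(d[n]['img'][y0:y0+h,x0:x0+w,::-1],(W,H),interpolation=cv2.INTER_CUBIC)
cv2.imwrite('pics/m1.png',np.hstack([crop('scene',300,150,150,165,540,594),crop('top',180,165,65,148,260,594)]))
a=crop('scene',300,150,150,165,500,550);b=crop('top',180,165,130,85,300,196);b2=crop('top',420,185,60,65,300,325)
cv2.imwrite('pics/m1.png',np.hstack([a,np.vstack([b,b2,np.zeros((29,300,3),np.uint8)])]))
a=crop('scene',180,120,130,145,500,558);b=crop('top',315,110,100,115,300,345);c=np.zeros((213,300,3),np.uint8)
cv2.imwrite('pics/m2.png',np.hstack([a,np.vstack([b,c])]))
E
```

```text
(no output)
```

View pics/m1.png

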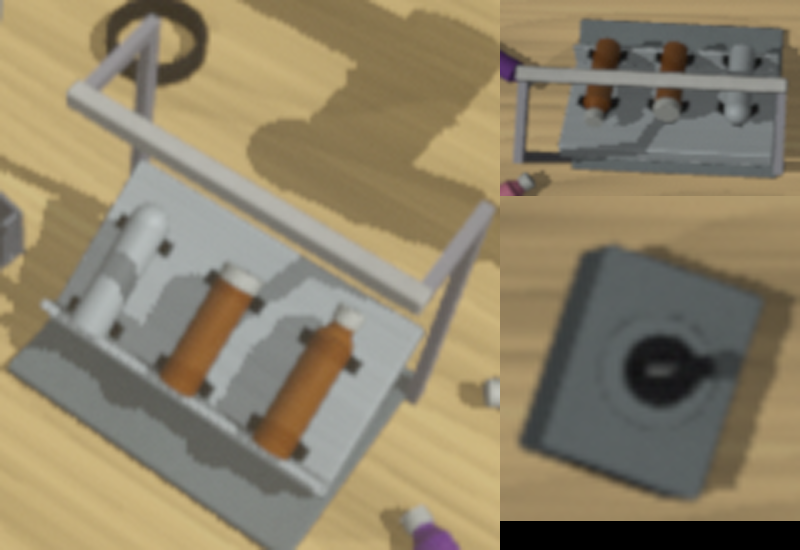

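View pics/m2.png

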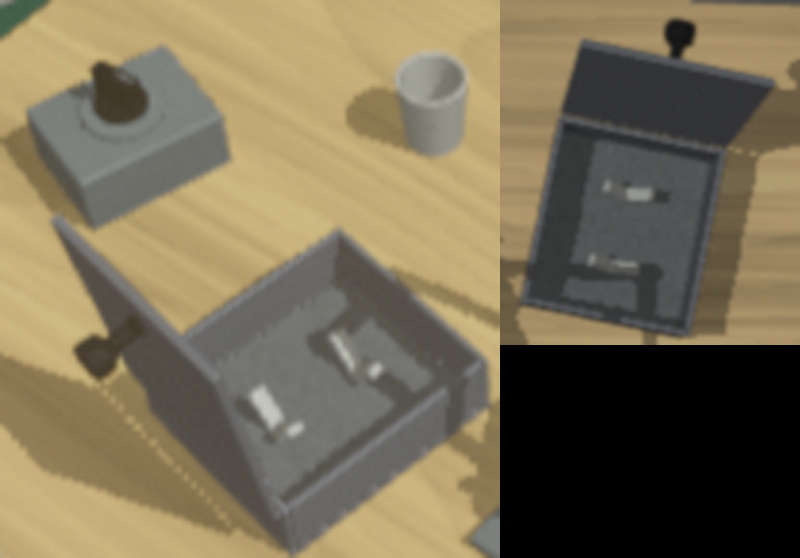

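Candidates: scene (392,266) is amber with a narrow neck and a small cap; scene (362,250) is amber with a full-width cap and no neck, so it is the tube; (335,232) is the silver canister. The bottle is the one at (392,266), at top (224,200), in the lane on the +y side. The enlarged crop shows its shoulder and neck. The case's lid leans back with its knob on the outside.

```bash
python3 - <<'E'
from h import *
import pickle
d=pickle.load(open('d.pkl','rb'));T,S=d['top'],d['scene']
t2=lambda X,Y:(315+(X-500)/3,110+Y/3); tb=lambda X,Y:(180+(X-500)/2.308,165+Y/2.308); tc=lambda X,Y:(420+(X-500)/5,185+(Y-196)/5)
s1=lambda X,Y:(300+X/3.333,150+Y/3.333); s2=lambda X,Y:(180+X/3.846,120+Y/3.85)
print('case rim',[plane(T,*t2(*p),62).round(0).tolist() for p in((521,303),(690,333),(724,150),(560,117))])
print('case scene',[plane(S,*s2(*p),62).round(0).tolist() for p in((340,232),(487,365),(290,513))])
print('saddles',[plane(T,*t2(*p),26).round(0) for p in((635,192),(615,263))])
print('box',[plane(T,*tc(*p),60).round(0).tolist() for p in((610,250),(762,300),(695,495),(545,448))],'dial',plane(T,*tc(660,370),104),plane(T,*tc(662,372),75))
print('box scene',[plane(S,*s2(*p),60).round(0).tolist() for p in((28,115),(163,47),(225,127),(90,180))])
print('cap',tri(T,tb(597,115),S,s1(350,318)),'base',tri(T,tb(607,45),S,s1(275,445)))
print('tube cap',tri(T,tb(667,110),S,s1(240,277)),'base',tri(T,tb(675,45),S,s1(183,385)))
print('lamp',[plane(T,*tb(*p),271) for p in((517,74),(785,85))],'scene',[plane(S,*s1(*p),271) for p in((72,95),(425,295))])
E
```

```text
case rim [[486.0, 21.0, 62.0], [460.0, -146.0, 62.0], [643.0, -177.0, 62.0], [671.0, -14.0, 62.0]]
case scene [[465.0, -140.0, 62.0], [496.0, 24.0, 62.0], [673.0, -10.0, 62.0]]
saddles [array([604., -94.,  26.]), array([531., -75.,  26.])]
box [[540.0, -336.0, 60.0], [513.0, -427.0, 60.0], [396.0, -387.0, 60.0], [422.0, -298.0, 60.0]] dial [ 467.60945273 -351.14082831  104.        ] [ 467.69944918 -362.01955993   75.        ]
box scene [[520.0, -420.0, 60.0], [400.0, -385.0, 60.0], [436.0, -284.0, 60.0], [540.0, -331.0, 60.0]]
cap (array([463.15926281, 302.18295489, 131.07496443]), np.float64(4.891754731143862)) base (array([554.89210339, 303.05960537,  72.03819264]), np.float64(2.716474338126541))
tube cap (array([473.29246843, 217.16554696, 120.57259993]), np.float64(1.33937851302382)) base (array([555.86819617, 218.93762452,  74.10426524]), np.float64(6.8735491368918975))
lamp [array([500.15915191, 360.07076748, 271.        ]), array([495.77000062,  74.68519665, 271.        ])] scene [array([505.61633713,  79.16110411, 271.        ]), array([504.17922883, 360.17455716, 271.        ])]
```

Request:
{"method": "drive_tool", "body": {
  "deltas": [
    [[3.3,1.9,-1.8],[0,0,0]],
    [[3.3,1.9,-1.8],[0,0,0]],
    [[3.3,1.9,-1.8],[0,0,0]],
    [[3.3,1.9,-1.8],[0,0,0]],
    [[3.3,1.9,-1.8],[0,0,0]],
    [[3.3,1.9,-1.8],[0,0,0]],
    [[3.3,1.9,-1.8],[0,0,0]],
    [[3.3,1.9,-1.8],[0,0,0]],
    [[3.3,1.9,-1.8],[0,0,0]],
    [[3.3,1.9,-1.8],[0,0,0]],
    [[3.3,1.9,-1.8],[0,0,0]],
    [[3.3,1.9,-1.8],[0,0,0]]
  ]
}}

```text
clock: 1.35
position: [502.8, 248.0, 409.2]
ee_rot: [0.987, -0.162, -0.0, 0.0]
contact_force: [0.8, 0.3, -0.8]
gripper_width: 85.3
grasp_force: 0.0
```

```bash
cat >> h.py <<'E'
def go(p,q=None):
    """tool-frame shift (cm) and turn (deg) to the world target; q a Rotation"""
    s=arm.read_state();M=R.from_quat(s['ee_rot']);d=M.inv().apply(np.array(p)-s['position'])/10
    t=np.degrees((M.inv()*q).as_rotvec()) if q is not None else np.zeros(3)
    print('at',s['position'].round(1),'clk',round(s['clock'],2),'j',s['joints'].round(2),'\n delta cm',d.round(2),'len',np.linalg.norm(d).round(1),'turn',t.round(2))
def wpix(mount,s,f,c,p):
    M=R.from_quat(s['ee_rot']);t=M.inv().apply(np.array(p)-s['position']);q=np.linalg.inv(mount)@np.r_[t,1]
    q=q[:3];th=np.arctan2(np.hypot(q[0],q[1]),q[2]);n=np.hypot(q[0],q[1]);return np.array(c)+f*th*q[:2]/n
def wray(im,s,u,v):
    x=np.array([u-im['cx'],v-im['cy']])/im['fx'];th=np.hypot(*x);d=np.r_[x/th*np.sin(th),np.cos(th)]
    m=np.array(im['mount']);M=R.from_quat(s['ee_rot']);return s['position']+M.apply(m[:3,3]),M.apply(m[:3,:3]@d)
def wplane(im,s,u,v,z):
    e,d=wray(im,s,u,v);return e+d*(z-e[2])/d[2]
E
python3 -c "
from h import *
go([470,-357,230])"
```

```text
at [502.8 248.  409.2] clk 1.35 j [ 0.75  0.21  0.29 -0.   -1.65  0.5 ] 
 delta cm [16.25 58.36 17.92] len 63.2 turn [0. 0. 0.]
```

Request:
{"method": "drive_tool", "body": {
  "deltas": [
    [[1.35,4.86,0.5],[0,0,0]],
    [[1.35,4.86,0.5],[0,0,0]],
    [[1.35,4.86,0.5],[0,0,0]],
    [[1.35,4.86,0.5],[0,0,0]],
    [[1.35,4.86,0.5],[0,0,0]],
    [[1.35,4.86,0.5],[0,0,0]],
    [[1.35,4.86,0.5],[0,0,0]],
    [[1.35,4.86,0.5],[0,0,0]],
    [[1.35,4.86,0.5],[0,0,0]],
    [[1.35,4.86,0.5],[0,0,0]],
    [[1.35,4.86,2.0],[0,0,0]],
    [[1.35,4.86,2.0],[0,0,0]]
  ]
}}

```text
clock: 2.55
position: [469.4, -342.2, 322.0]
ee_rot: [0.987, -0.162, 0.0, -0.0]
contact_force: [1.3, 0.9, -0.5]
gripper_width: 85.9
grasp_force: 0.0
```

Request:
{"method": "drive_tool", "body": {
  "deltas": [
    [[0,0,4.0],[0,0,0]],
    [[0,0,4.0],[0,0,0]],
    [[0,0,1.0],[0,0,0]],
    [[0,0,0],[0,0,0]]
  ]
}}

```text
clock: 2.95
position: [469.1, -340.1, 231.1]
ee_rot: [0.987, -0.162, -0.002, -0.0]
contact_force: [-0.1, 0.0, 0.4]
gripper_width: 85.2
grasp_force: 0.0
```

```bash
python3 - <<'E'
from h import *
import pickle
go([470,-357,230])
s=arm.read_state();im=get_image('wrist');pickle.dump((s,im),open('w1.pkl','wb'))
c=[im['cx'],im['cy']];print(im['fx'],c,wpix(im['mount'],s,im['fx'],c,[470,-357,104]))
cv2.imwrite('pics/w1.png',im['img'][:,:,::-1])
E
```

```text
at [ 469.1 -340.1  231.1] clk 2.95 j [-0.35  0.28 -0.04  0.   -1.25  1.59] 
 delta cm [0.63 1.58 0.11] len 1.7 turn [0. 0. 0.]
309.70691628693146 [322.8142578148188, 200.47968580691244] [337.8199013 176.2189547]
```

View pics/w1.png

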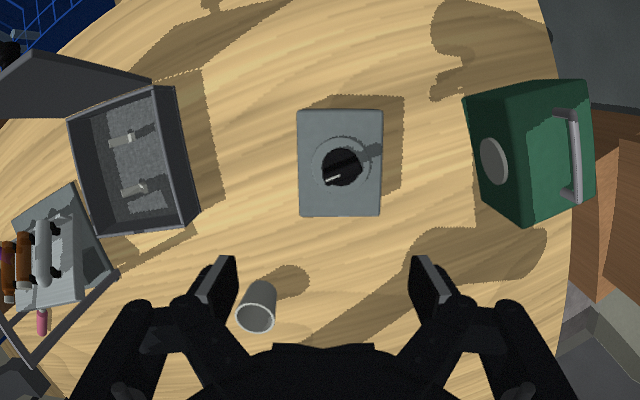

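The wrist view shows the controller box at (340,162) with the dial at about (341,167) and a white pointer line running down-left, and the open case at (135,160) on the left. I'll enlarge the dial.

```bash
python3 - <<'E'
from h import *
import pickle
s,im=pickle.load(open('w1.pkl','rb'))
a=cv2.resize(im['img'][100:225,285:395,::-1],None,fx=4.7,fy=4.7,interpolation=cv2.INTER_CUBIC)
cv2.imwrite('pics/w1c.png',a)
E
```

```text
(no output)
```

View pics/w1c.png

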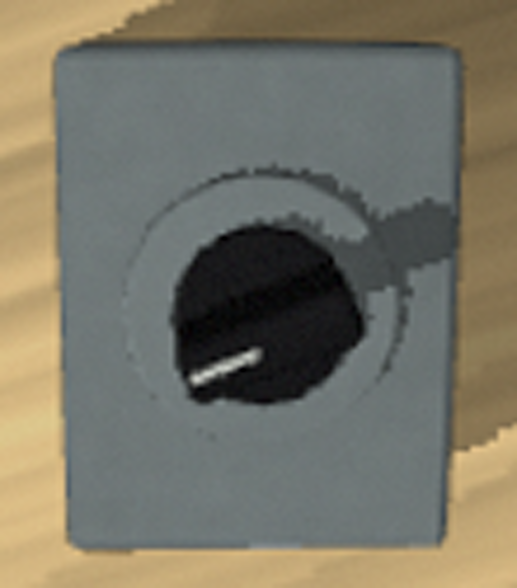

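```bash
python3 - <<'E'
from h import *
import pickle
s,im=pickle.load(open('w1.pkl','rb'))
f=lambda X,Y,z:wplane(im,s,285+(X+.5)/4.7-.5,100+(Y+.5)/4.7-.5,z)
print('ring',f(266,308,60),'bar',f(276,353,104),f(190,388,104),f(364,322,104))
p,q=f(195,380,104),f(260,354,104);print(p,q,'ang',np.degrees(np.arctan2(*(p-q)[1::-1])))
c=[f(*x,60) for x in((58,60),(458,58),(442,545),(70,547))];print(np.array(c).round(1),np.mean(c,0))
w=lambda u,v,z:wplane(im,s,u,v,z).round(0)
print('case',[w(*x,62) for x in((67,121),(175,87),(200,211),(97,236))],'saddle',[w(*x,28) for x in((128,137),(135,188))])
E
```

```text
ring [ 470.59613965 -363.49173206   60.        ] bar [ 469.71940227 -362.82548233  104.        ] [ 468.21869759 -342.63684494  104.        ] [ 470.27550484 -383.09624941  104.        ]
[ 469.57835552 -344.24162567  104.        ] [ 470.60914388 -359.45731118  104.        ] ang 93.87558750143636
[[ 544.5 -335.4   60. ]
 [ 515.1 -426.9   60. ]
 [ 396.3 -388.3   60. ]
 [ 427.  -296.4   60. ]] [ 470.72538815 -361.72993963   60.        ]
case [array([670., -18.,  62.]), array([ 628., -208.,   62.]), array([ 474., -178.,   62.]), array([494.,  16.,  62.])] saddle [array([605., -94.,  28.]), array([533., -71.,  28.])]
```

Request:
{"method": "drive_tool", "body": {
  "claw": 5,
  "deltas": [
    [[0.82,2.14,1.0],[0,0,0]],
    [[0,0,1.0],[0,0,8.5]],
    [[0,0,1.0],[0,0,8.5]],
    [[0,0,1.0],[0,0,8.5]],
    [[0,0,1.0],[0,0,8.5]],
    [[0,0,1.0],[0,0,8.5]],
    [[0,0,1.0],[0,0,8.5]],
    [[0,0,1.0],[0,0,8.5]],
    [[0,0,1.0],[0,0,8.5]],
    [[0,0,0],[0,0,0]],
    [[0,0,0],[0,0,0]]
  ]
}}

```text
clock: 4.1
position: [472.3, -363.7, 144.7]
ee_rot: [0.729, -0.685, 0.002, -0.0]
contact_force: [1.3, -0.3, 0.6]
gripper_width: 50.0
grasp_force: 0.0
```

```bash
python3 - <<'E'
from h import *
go([470.3,-363,80],R.from_euler('z',-87,degrees=True)*R.from_euler('x',180,degrees=True))
E
```

```text
at [ 472.3 -363.7  144.7] clk 4.1 j [-0.38  0.37 -0.14  0.   -1.06  0.45] 
 delta cm [-0.09  0.22  6.47] len 6.5 turn [-0.18 -0.14  0.57]
```

Request:
{"method": "drive_tool", "body": {
  "deltas": [
    [[-0.1,0.2,2.0],[0,0,0.6]],
    [[0,0,2.0],[0,0,0]],
    [[0,0,1.5],[0,0,0]],
    [[0,0,0.8],[0,0,0]],
    [[0,0,0],[0,0,0]],
    [[0,0,0],[0,0,0]]
  ]
}}

```text
clock: 4.7
position: [469.6, -362.8, 80.7]
ee_rot: [0.724, -0.69, 0.001, -0.0]
contact_force: [0.6, 0.3, 1.2]
gripper_width: 50.1
grasp_force: 0.0
```

Request:
{"method": "drive_tool", "body": {
  "claw": 0.6,
  "deltas": [
    [[0,0,0],[0,0,0]],
    [[0,0,0],[0,0,0]],
    [[0,0,0],[0,0,0]],
    [[0,0,0],[0,0,0]],
    [[0,0,0],[0,0,0]],
    [[0,0,0],[0,0,0]]
  ]
}}

```text
clock: 5.3
position: [468.7, -362.3, 79.4]
ee_rot: [0.724, -0.69, -0.0, 0.0]
contact_force: [-0.2, 0.2, -0.2]
gripper_width: 5.6
grasp_force: 0.0
```

```bash
python3 - <<'E'
from h import *
import pickle
s=arm.read_state();im=get_image('wrist');pickle.dump((s,im),open('w2.pkl','wb'));print(s['gripper_width'],s['grasp_force'])
S=get_image('scene')
a=cv2.resize(im['img'][60:400,140:500,::-1],(500,472));b=cv2.resize(S['img'][110:190,170:260,::-1],(300,267),interpolation=cv2.INTER_CUBIC)
cv2.imwrite('pics/w2.png',np.hstack([a,np.vstack([b,np.zeros((205,300,3),np.uint8)])]))
E
```

```text
5.614573279735542 0.0
```

View pics/w2.png

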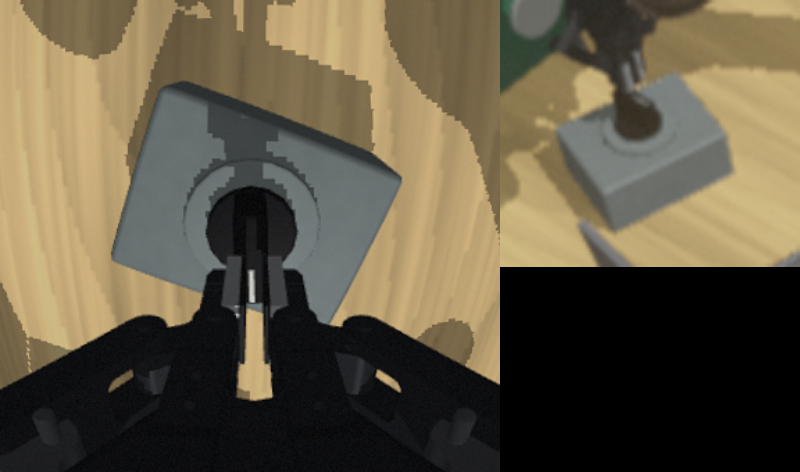

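The wrist crop shows the nearly closed fingers at (250,280), with the white pointer seen between them and the dial disc centred at (252,228). The pads may be beside the bar rather than around it. I'll project known points to check.

```bash
python3 - <<'E'
from h import *
import pickle
s,im=pickle.load(open('w2.pkl','rb'));c=[im['cx'],im['cy']]
k=lambda p:((wpix(np.array(im['mount']),s,im['fx'],c,p)-[140,60])*500/360).round(0)
P=s['position']
for n,p in dict(tcp=P,grasp=P+[0,0,19],ring=[470.3,-363,60],disc=[470.3,-363,72],top=[470.3,-363,104],e1=[468.2,-342,104],e2=[470.3,-384,104]).items():print(n,k(p))
cv2.imwrite('pics/w2c.png',cv2.resize(im['img'][180:310,270:370,::-1],None,fx=4.5,fy=4.5,interpolation=cv2.INTER_CUBIC))
f=lambda X,Y,z:wplane(im,s,140+X*.72,60+Y*.72,z).round(1)
print('ring',f(252,225,60),'white',f(251,272,104),f(251,302,104),'far end of bar',f(252,222,104))
E
```

```text
tcp [256. 239.]
grasp [257. 257.]
ring [253. 222.]
disc [253. 231.]
top [253. 262.]
e1 [255. 306.]
e2 [255. 213.]
ring [ 470.6 -361.4   60. ] white [ 470.8 -358.2  104. ] [ 470.1 -343.7  104. ] far end of bar [ 471.4 -380.2  104. ]
```

View pics/w2c.png

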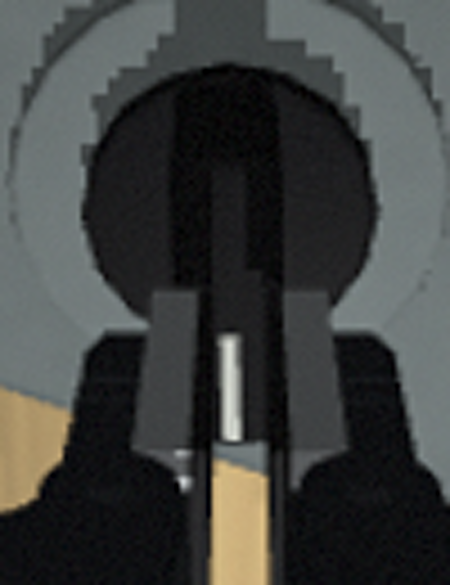

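Request:
{"method": "drive_tool", "body": {
  "claw": 0,
  "deltas": [
    [[0,0,0],[0,0,0]],
    [[0,0,0],[0,0,0]],
    [[0,0,0],[0,0,0]]
  ]
}}

```text
clock: 5.7
position: [468.7, -362.3, 79.4]
ee_rot: [0.724, -0.69, -0.0, -0.0]
contact_force: [-0.6, -0.4, 1.1]
gripper_width: 0.0
grasp_force: 0.0
```

```bash
python3 - <<'E'
from h import *
import pickle
s,im=pickle.load(open('w2.pkl','rb'));s3=arm.read_state();i3=get_image('wrist');pickle.dump((s3,i3),open('w3.pkl','wb'))
a,b=[x['img'].mean(2) for x in(im,i3)]
d=abs(a-b)>15;ys,xs=np.where(d);print(d.sum(),xs.min(),xs.max(),ys.min(),ys.max())
for y in(225,235,248,255,262,270,276,285):print(y,a[y,295:352:1].astype(int).tolist(),'\n   ',b[y,295:352:1].astype(int).tolist())
print(s3['gripper_width'],s3['grasp_force'],s3['wrist_torque'])
E
```

```text
7492 0 616 0 399
225 [26, 28, 28, 28, 29, 25, 29, 27, 28, 29, 29, 29, 23, 10, 9, 9, 13, 7, 8, 7, 13, 3, 25, 29, 28, 24, 26, 27, 31, 21, 16, 15, 6, 14, 9, 9, 11, 16, 30, 33, 30, 29, 31, 33, 33, 32, 34, 34, 32, 29, 29, 31, 29, 32, 31, 33, 26] 
    [30, 26, 29, 27, 30, 30, 28, 28, 28, 29, 30, 30, 21, 12, 9, 11, 14, 11, 17, 16, 12, 12, 19, 15, 11, 9, 12, 11, 5, 11, 15, 13, 12, 10, 13, 14, 14, 11, 29, 32, 29, 31, 34, 32, 31, 32, 30, 29, 32, 30, 28, 33, 31, 32, 29, 31, 30]
235 [30, 26, 32, 30, 28, 30, 33, 30, 31, 28, 32, 32, 24, 12, 16, 12, 10, 12, 12, 12, 12, 4, 27, 30, 25, 27, 28, 29, 27, 25, 12, 8, 11, 12, 12, 9, 11, 12, 33, 34, 37, 34, 32, 32, 32, 34, 34, 35, 35, 34, 34, 34, 33, 36, 37, 28, 34] 
    [31, 34, 30, 28, 32, 29, 30, 30, 29, 31, 35, 32, 27, 18, 15, 14, 13, 11, 12, 11, 11, 13, 14, 14, 13, 4, 16, 9, 8, 18, 12, 10, 10, 12, 16, 14, 16, 14, 32, 36, 34, 34, 33, 33, 32, 36, 33, 36, 34, 34, 36, 35, 34, 36, 35, 29, 39]
248 [122, 123, 116, 72, 30, 26, 30, 37, 48, 65, 67, 67, 63, 63, 64, 67, 66, 67, 57, 20, 9, 10, 22, 29, 32, 30, 33, 31, 32, 31, 33, 30, 34, 25, 14, 14, 13, 29, 65, 67, 
[... 2026 characters left out ...]
 64, 63, 64, 66, 65, 66, 58, 46, 12, 10, 14, 13, 10, 11, 19, 55, 63, 65, 64, 67, 66, 65, 64, 67, 65, 66, 65, 39, 20, 7, 16, 8, 18, 12, 16, 17, 15, 16, 13, 15]
285 [15, 13, 16, 18, 18, 14, 16, 15, 9, 16, 11, 12, 9, 26, 72, 105, 83, 43, 23, 45, 34, 7, 112, 157, 173, 172, 172, 172, 171, 173, 171, 169, 153, 112, 59, 19, 35, 42, 15, 50, 86, 80, 55, 9, 10, 12, 7, 11, 13, 16, 15, 16, 13, 13, 10, 15, 15] 
    [18, 15, 11, 10, 18, 16, 14, 12, 13, 17, 14, 14, 17, 12, 10, 16, 16, 19, 15, 12, 15, 45, 75, 132, 140, 36, 41, 43, 43, 43, 37, 71, 168, 103, 64, 34, 14, 11, 15, 17, 12, 17, 12, 13, 14, 15, 11, 13, 17, 20, 19, 12, 15, 13, 16, 13, 14]
0.025662976455701272 0.0 [ 0.01175032  0.01953145 -0.01776457]
```

```bash
python3 - <<'E'
from h import *
import pickle
s,im=pickle.load(open('w3.pkl','rb'));m=np.array(im['mount']);I=dict(position=np.zeros(3),ee_rot=[0,0,0,1])
for v in(244,283):
  e,d=wray(im,I,323,v)
  for x in(11,0,-11):
    t=(x-e[0])/d[0];print(v,'x',x,(e+t*d).round(1))
S=pickle.load(open('d.pkl','rb'))
# bar height from two views of the pointer end: w1 wrist ray and w2 wrist ray
s1,i1=pickle.load(open('w1.pkl','rb'));s2,i2=pickle.load(open('w2.pkl','rb'))
def tr(a,b):
  (e1,d1),(e2,d2)=a,b;q=np.linalg.lstsq(np.c_[d1,-d2],e2-e1,rcond=None)[0];return (e1+d1*q[0]).round(1),(e2+d2*q[1]).round(1)
print(tr(wray(i1,s1,285+195.5/4.7-.5,100+380.5/4.7-.5),wray(i2,s2,321,270+ (440-405)/4.5)))
print('disc',tr(wray(i1,s1,285+266/4.7,100+315/4.7),wray(i2,s2,270+231/4.5,180+198/4.5)))
E
```

```text
244 x 11 [ 11.  -1. -40.]
244 x 0 [  0.   -1.  -17.2]
244 x -11 [-11.   -0.9   5.5]
283 x 11 [ 11.   -1.1 -76. ]
283 x 0 [  0.  -1. -59.]
283 x -11 [-11.   -1.  -42.1]
(array([ 469.9, -344.3,  105.4]), array([ 470. , -344.4,  105.4]))
disc (array([ 470.3, -363.3,   69.1]), array([ 470.8, -363.6,   69. ]))
```

Request:
{"method": "drive_tool", "body": {
  "claw": 5,
  "deltas": [
    [[0,0,0],[0,0,0]],
    [[0,0,0],[0,0,0]],
    [[0,0,0],[0,0,0]],
    [[0,0,0],[0,0,0]],
    [[0,0,0],[0,0,0]],
    [[0,0.1,0.4],[0,0,0]],
    [[0,0,0.4],[0,0,0]],
    [[0,0,0.4],[0,0,0]],
    [[0,0,0],[0,0,0]]
  ]
}}

```text
clock: 6.65
position: [467.1, -362.0, 66.5]
ee_rot: [0.724, -0.69, -0.001, 0.0]
contact_force: [0.4, 0.9, 0.8]
gripper_width: 49.9
grasp_force: 0.0
```

Request:
{"method": "drive_tool", "body": {
  "claw": 0.6,
  "deltas": [
    [[0,0,0],[0,0,0]],
    [[0,0,0],[0,0,0]],
    [[0,0,0],[0,0,0]],
    [[0,0,0],[0,0,0]],
    [[0,0,0],[0,0,0]]
  ]
}}

```text
clock: 7.15
position: [467.8, -362.4, 67.5]
ee_rot: [0.724, -0.69, 0.0, -0.0]
contact_force: [-0.6, 1.2, -0.1]
gripper_width: 6.4
grasp_force: 0.0
```

The fingers closed twice above the bar, and they also sit above the knob in the scene crop. So the real fingertips must be about 40 mm behind the reported TCP. At reported z = 67 they are still above 105 mm, so going 20 mm lower is safe.

Request:
{"method": "drive_tool", "body": {
  "claw": 5,
  "deltas": [
    [[0,0,0],[0,0,0]],
    [[0,0,0],[0,0,0]],
    [[0,0,0],[0,0,0]],
    [[0,0,0],[0,0,0]],
    [[0,0,0],[0,0,0]],
    [[0.1,0.2,0.7],[0,0,0]],
    [[0,0,0.7],[0,0,0]],
    [[0,0,0.7],[0,0,0]],
    [[0,0,0],[0,0,0]]
  ]
}}

```text
clock: 8.05
position: [464.6, -362.9, 44.7]
ee_rot: [0.724, -0.69, -0.002, 0.0]
contact_force: [0.1, -0.1, 0.3]
gripper_width: 49.9
grasp_force: 0.0
```

Request:
{"method": "drive_tool", "body": {
  "claw": 0.6,
  "deltas": [
    [[0,0,0],[0,0,0]],
    [[0,0,0],[0,0,0]],
    [[0,0,0],[0,0,0]],
    [[0,0,0],[0,0,0]],
    [[0,0,0],[0,0,0]]
  ]
}}

```text
clock: 8.55
position: [470.2, -363.9, 47.3]
ee_rot: [0.724, -0.69, 0.004, -0.002]
contact_force: [7.9, 0.8, -3.0]
gripper_width: 12.6
grasp_force: 60.6
```

Request:
{"method": "drive_tool", "body": {
  "deltas": [
    [[0,-0.5,0],[0,0,0]],
    [[0,0,0],[0,0,-5]],
    [[0,0,0],[0,0,-5]],
    [[0,0,0],[0,0,-5]],
    [[0,0,0],[0,0,-5]],
    [[0,0,0],[0,0,-5]],
    [[0,0,0],[0,0,-5]],
    [[0,0,0],[0,0,-5]],
    [[0,0,0],[0,0,-5]]
  ]
}}

```text
clock: 9.45
position: [471.6, -363.3, 47.2]
ee_rot: [0.917, -0.399, 0.001, -0.0]
contact_force: [1.9, 1.1, 1.9]
gripper_width: 12.5
grasp_force: 61.4
```

```bash
python3 - <<'E'
from h import *
go([470.3,-363,46]);s=arm.read_state();print(s['wrist_torque'],s['contact_force'],R.from_quat(s['ee_rot']).as_matrix()[:,0].round(3),s['gripper_width'],s['grasp_force'])
E
```

```text
at [ 471.6 -363.3   47.2] clk 9.45 j [-0.38  0.47 -0.25 -0.   -0.84  1.13] 
 delta cm [-0.11  0.08  0.12] len 0.2 turn [0. 0. 0.]
[ 0.36664626 -0.35465465 -0.0790852 ] [1.85717796 1.07251633 1.90403111] [ 0.681 -0.732  0.002] 12.538576521300978 61.36213660240173
```

Request:
{"method": "drive_tool", "body": {
  "deltas": [
    [[0,0,0],[0,0,-4]],
    [[0,0,0],[0,0,-4]],
    [[0,0,0],[0,0,-4]],
    [[0,0,0],[0,0,-4]],
    [[0,0,0],[0,0,0]]
  ]
}}

```text
clock: 9.95
position: [472.0, -362.9, 47.3]
ee_rot: [0.963, -0.269, 0.001, -0.0]
contact_force: [1.7, 4.2, 2.7]
gripper_width: 12.5
grasp_force: 61.5
```

```bash
cat >st.py <<'E'
from h import *
s=arm.read_state();M=R.from_quat(s['ee_rot']).as_matrix();print(s['clock'],s['position'].round(1),'T',s['wrist_torque'].round(2),'F',s['contact_force'].round(1),'yaw',np.degrees(np.arctan2(M[1,0],M[0,0])).round(1),s['gripper_width'],s['grasp_force'],s['joints'].round(2))
E
python3 st.py
```

```text
9.95 [ 472.  -362.9   47.3] T [ 1.04 -0.72  0.1 ] F [1.7 4.2 2.7] yaw -31.2 12.488658532313774 61.46722912788391 [-0.38  0.47 -0.25 -0.   -0.84  1.41]
```

Request:
{"method": "drive_tool", "body": {
  "deltas": [
    [[0,0,0],[0,0,-3]],
    [[0,0,0],[0,0,-3]],
    [[0,0,0],[0,0,-3]],
    [[0,0,0],[0,0,-3]],
    [[0,0,0],[0,0,-3]],
    [[0,0,0],[0,0,0]]
  ]
}}

```text
clock: 10.55
position: [472.3, -362.4, 47.2]
ee_rot: [0.99, -0.144, 0.002, -0.001]
contact_force: [3.5, 5.4, 3.5]
gripper_width: 12.3
grasp_force: 63.3
```

```bash
python3 st.py
```

```text
10.55 [ 472.3 -362.4   47.2] T [ 1.52 -0.98 -0.9 ] F [3.5 5.4 3.5] yaw -16.5 12.269274589987557 63.28765869140625 [-0.38  0.47 -0.25 -0.   -0.84  1.67]
```

Request:
{"method": "drive_tool", "body": {
  "deltas": [
    [[0,0,0],[0,0,-2]],
    [[0,0,0],[0,0,-2]],
    [[0,0,0],[0,0,0]],
    [[0,0,0],[0,0,0]]
  ]
}}

```text
clock: 10.95
position: [472.4, -362.4, 47.3]
ee_rot: [0.994, -0.112, 0.002, -0.001]
contact_force: [3.4, 5.7, 4.0]
gripper_width: 12.8
grasp_force: 86.3
```

```bash
python3 st.py
```

```text
10.95 [ 472.4 -362.4   47.3] T [ 1.58 -1.02 -2.1 ] F [3.4 5.7 4. ] yaw -12.9 12.781374899472656 86.26052672043443 [-0.38  0.47 -0.25 -0.   -0.84  1.73]
```

Request:
{"method": "drive_tool", "body": {
  "claw": 1.2,
  "deltas": [
    [[0,0,0],[0,0,2]],
    [[0,0,0],[0,0,0]],
    [[0,0,0],[0,0,0]],
    [[0,0,0],[0,0,0]]
  ]
}}

```text
clock: 11.35
position: [472.3, -362.4, 47.3]
ee_rot: [0.992, -0.128, 0.002, -0.001]
contact_force: [2.8, 4.9, 3.6]
gripper_width: 12.5
grasp_force: 72.8
```

Request:
{"method": "drive_tool", "body": {
  "claw": 1.3,
  "deltas": [
    [[0,0,0],[0,0,0]],
    [[0,0,0],[0,0,0]],
    [[0,0,0],[0,0,0]]
  ]
}}

```text
clock: 11.65
position: [472.3, -362.4, 47.2]
ee_rot: [0.992, -0.128, 0.002, -0.001]
contact_force: [3.6, 6.1, 3.3]
gripper_width: 13.1
grasp_force: 51.6
```

```bash
python3 st.py
```

```text
11.65 [ 472.3 -362.4   47.2] T [ 1.61 -0.97 -1.33] F [3.6 6.1 3.3] yaw -14.7 13.07548897347625 51.59634514711797 [-0.38  0.47 -0.25 -0.   -0.84  1.7 ]
```

Request:
{"method": "drive_tool", "body": {
  "claw": 5,
  "deltas": [
    [[0,0,0],[0,0,0]],
    [[0,0,0],[0,0,0]],
    [[0,0,0],[0,0,0]],
    [[0,0,0],[0,0,0]],
    [[0,0,0],[0,0,0]],
    [[0,0,-1],[0,0,0]],
    [[0,0,-3],[0,0,0]],
    [[0,0,-4],[0,0,0]],
    [[0,0,-5],[0,0,0]],
    [[0,0,-5],[0,0,0]],
    [[0,0,0],[0,0,0]]
  ]
}}

```text
clock: 12.75
position: [474.3, -366.0, 236.5]
ee_rot: [0.992, -0.124, 0.008, 0.004]
contact_force: [0.8, 0.7, -0.6]
gripper_width: 50.0
grasp_force: 0.0
```

```bash
python3 - <<'E'
from h import *
import pickle
s=arm.read_state();im=get_image('wrist');pickle.dump((s,im),open('w4.pkl','wb'))
c=[im['cx'],im['cy']];k=wpix(np.array(im['mount']),s,im['fx'],c,[470.3,-363,104]);print(s['position'].round(1),k)
g=im['img'].mean(2);x,y=k.round().astype(int);r=26
w=(g[y-r:y+r,x-r:x+r]>130).astype(np.uint8);n,l,st,ce=cv2.connectedComponentsWithStats(w)
print(st[1:],ce[1:])
b=np.argmin([np.hypot(*(q-r)) for q in ce[1:]])+1
ys,xs=np.where(l==b);P=np.array([wplane(im,s,a+x-r,bb+y-r,104)[:2] for a,bb in zip(xs,ys)])
m=P.mean(0);u,sv,vt=np.linalg.svd(P-m);print(m,np.degrees(np.arctan2(vt[0,1],vt[0,0])),sv,'radial',np.degrees(np.arctan2(m[1]+363,m[0]-470.3)))
E
python3 st.py
```

```text
[ 474.3 -366.   236.5] [319.7994796  187.73087208]
[[23 29  3 13 27]] [[24.14814815 35.07407407]]
[ 460.84596844 -358.7744142 ] 159.67220288861927 [21.20987225  3.22675461] radial 155.91720702215036
12.8 [ 472.7 -364.4  232.1] T [ 0.03  0.08 -0.01] F [-0.5  0.8  0. ] yaw -14.3 49.77566222354158 0.0 [-0.39  0.31 -0.01  0.   -1.24  1.71]
```

```bash
python3 - <<'E'
from h import *
print(arm.tcp_to_grasp)
q=R.from_matrix(np.array([[1,0,0],[0,-1,0],[0,0,-1.]]));go([600,0,390],q)
E
```

```text
18.700000000000003
at [ 472.7 -364.4  232.1] clk 12.8 j [-0.39  0.31 -0.01  0.   -1.24  1.71] 
 delta cm [  3.53 -38.41 -15.85] len 41.7 turn [  0.21  -0.58 -14.25]
```

Request:
{"method": "drive_tool", "body": {
  "claw": 6,
  "deltas": [
    [[0,0,-4],[0,0,0]],
    [[0,0,-4],[0,0,0]],
    [[0.4,-4.27,-4],[0,0,0]],
    [[0.4,-4.27,-4],[0,0,0]],
    [[0.4,-4.27,0],[0,0,0]],
    [[0.4,-4.27,0],[0,0,0]],
    [[0.4,-4.27,0],[0,0,0]],
    [[0.4,-4.27,0],[0,0,0]],
    [[0.4,-4.27,0],[0,0,0]],
    [[0.4,-4.27,0],[0,0,-7]],
    [[0.4,-4.27,0],[0,0,-7.2]],
    [[0,0,0],[0,0,0]]
  ]
}}

```text
clock: 14.0
position: [591.4, -5.7, 372.3]
ee_rot: [1.0, 0.003, -0.002, -0.0]
contact_force: [-1.7, -0.7, 0.2]
gripper_width: 59.6
grasp_force: 0.0
```

```bash
python3 - <<'E'
from h import *
q=R.from_matrix(np.array([[1,0,0],[0,-1,0],[0,0,-1.]]));go([650,302.5,340],q)
E
```

```text
at [591.4  -5.7 372.3] clk 14.0 j [ 0.26  0.27  0.28 -0.   -1.58  1.31] 
 delta cm [  6.06 -30.78   3.23] len 31.5 turn [-0.03  0.21  0.35]
```

Request:
{"method": "drive_tool", "body": {
  "deltas": [
    [[0.76,-3.85,0.4],[0,0,0]],
    [[0.76,-3.85,0.4],[0,0,0]],
    [[0.76,-3.85,0.4],[0,0,0]],
    [[0.76,-3.85,0.4],[0,0,0]],
    [[0.76,-3.85,0.4],[0,0,0]],
    [[0.76,-3.85,0.4],[0,0,0]],
    [[0.76,-3.85,0.4],[0,-8,0]],
    [[0.76,-3.85,0.4],[0,-8,0]],
    [[0,0,0],[0,-8,0]],
    [[0,0,0],[0,-8,0]],
    [[0,0,0],[0,-3,0]],
    [[0,0,0],[0,0,0]]
  ]
}}

```text
clock: 15.2
position: [649.3, 288.9, 334.0]
ee_rot: [0.961, -0.006, -0.278, -0.001]
contact_force: [0.8, 0.1, -1.3]
gripper_width: 60.2
grasp_force: 0.0
```

```bash
cat >b.py <<'E'
from h import *
Q=R.from_matrix(np.array([[.819,0,-.574],[0,-1,0],[-.574,0,-.819]]).T)
Q=R.from_matrix(np.c_[[.8192,0,-.5736],[0,-1,0],[-.5736,0,-.8192]])
n=np.array([.5736,0,.8192])
E
python3 - <<'E'
from b import *
go(np.array([517,302.5,95])+60*n,Q)
E
```

```text
at [649.3 288.9 334. ] clk 15.2 j [ 0.5   0.94  1.4  -0.44 -2.49  0.77] 
 delta cm [ 1.85 -1.29 21.28] len 21.4 turn [-0.27 -2.71 -0.59]
```

Request:
{"method": "drive_tool", "body": {
  "deltas": [
    [[0.4,-0.3,2.0],[0,0,0]],
    [[0.4,-0.3,2.0],[0,0,0]],
    [[0.4,-0.3,2.0],[0,0,0]],
    [[0.4,-0.3,2.0],[0,0,0]],
    [[0,0,0],[0,0,0]]
  ]
}}

```text
clock: 15.7
position: [618.0, 302.4, 265.8]
ee_rot: [0.962, -0.003, -0.272, -0.002]
contact_force: [0.1, 0.7, -1.1]
gripper_width: 60.0
grasp_force: 0.0
```

```bash
python3 - <<'E'
from b import *
go(np.array([517,302.5,95])+60*n,Q)
E
```

```text
at [618.  302.4 265.8] clk 15.7 j [ 0.54  0.81  0.95 -0.34 -2.16  0.9 ] 
 delta cm [ 0.69  0.08 13.85] len 13.9 turn [-0.37 -3.43 -0.26]
```

Request:
{"method": "drive_tool", "body": {
  "deltas": [
    [[0,0,2.5],[0,-3.4,-0.3]],
    [[0,0,2.5],[0,0,0]],
    [[0,0,2.5],[0,0,0]],
    [[0,0,1.5],[0,0,0]],
    [[0,0,0],[0,0,0]],
    [[0,0,0],[0,0,0]]
  ]
}}

```text
clock: 16.3
position: [570.8, 303.1, 193.3]
ee_rot: [0.955, -0.001, -0.298, -0.004]
contact_force: [-0.2, -0.3, 1.3]
gripper_width: 59.9
grasp_force: 0.0
```

```bash
python3 - <<'E'
from b import *
import pickle
B=np.array([517,302.5,95]);go(B+60*n,Q)
s=arm.read_state();im=get_image('wrist');S=get_image('scene');pickle.dump((s,im,S),open('w5.pkl','wb'))
c=[im['cx'],im['cy']];a=np.array([-.8192,0,.5736])
k=lambda p:wpix(np.array(im['mount']),s,im['fx'],c,p)
for t in(74,61,48,-48):print(t,k(B+a*t).round(1))
w=im['img'][:,:,::-1].copy()
cv2.imwrite('pics/w5.png',np.hstack([w[60:400,130:510],cv2.resize(S['img'][170:310,330:450,::-1],(291,340))]))
E
```

```text
at [570.8 303.1 193.3] clk 16.3 j [ 0.56  0.77  0.66 -0.34 -1.97  0.96] 
 delta cm [1.2  0.11 5.14] len 5.3 turn [-0.52 -0.35  0.06]
74 [323.5 244.2]
61 [323.6 232.9]
48 [323.6 221.1]
-48 [323.8 125.3]
```

View pics/w5.png

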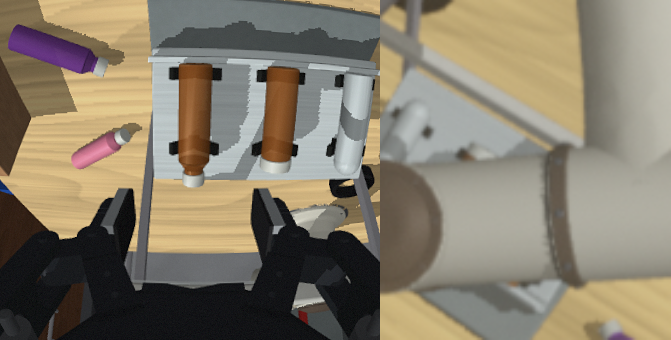

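The crop shows the bottle on the warmer with its neck and small cap at (195,180), base at (195,64), next to the full-width-cap tube at (278,110). It matches my predicted position to 2 px. The pad tips at (118,190) and (268,190) confirm that they lie about 40 mm behind the reported TCP.

Request:
{"method": "drive_tool", "body": {
  "deltas": [
    [[0.6,0.05,2.5],[0,-0.4,0]],
    [[0.6,0.05,2.5],[0,0,0]],
    [[0,0,2.5],[0,0,0]],
    [[0,0,2],[0,0,0]],
    [[0,0,1],[0,0,0]],
    [[0,0,0],[0,0,0]],
    [[0,0,0],[0,0,0]]
  ]
}}

```text
clock: 17.1
position: [520.1, 303.1, 99.4]
ee_rot: [0.953, -0.001, -0.302, -0.004]
contact_force: [-0.4, 0.6, 0.2]
gripper_width: 60.0
grasp_force: 0.0
```

```bash
python3 - <<'E'
from b import *
B=np.array([517,302.5,95]);go(B-57*n,Q)
E
```

```text
at [520.1 303.1  99.4] clk 17.1 j [ 0.59  0.75  0.38 -0.34 -1.72  1.01] 
 delta cm [0.01 0.12 6.24] len 6.2 turn [-0.5   0.16  0.04]
```

Request:
{"method": "drive_tool", "body": {
  "deltas": [
    [[0,0.1,1.5],[0,0,0]],
    [[0,0,1.5],[0,0,0]],
    [[0,0,1],[0,0,0]],
    [[0,0,1],[0,0,0]],
    [[0,0,0.7],[0,0,0]],
    [[0,0,0.5],[0,0,0]],
    [[0,0,0],[0,0,0]]
  ]
}}

```text
clock: 17.8
position: [482.6, 302.3, 47.4]
ee_rot: [0.953, -0.001, -0.304, -0.004]
contact_force: [-1.0, -0.0, 0.1]
gripper_width: 59.9
grasp_force: 0.0
```

Request:
{"method": "drive_tool", "body": {
  "claw": 3.5,
  "deltas": [
    [[0,0,0],[0,0,0]],
    [[0,0,0],[0,0,0]],
    [[0,0,0],[0,0,0]],
    [[0,0,0],[0,0,0]],
    [[0,0,0],[0,0,0]]
  ]
}}

```text
clock: 18.3
position: [483.1, 302.4, 47.9]
ee_rot: [0.953, -0.001, -0.303, -0.004]
contact_force: [0.0, -0.5, -0.4]
gripper_width: 34.9
grasp_force: 0.0
```

```bash
python3 - <<'E'
from b import *
B=np.array([517,302.5,95]);go(B-57*n,Q)
import runpy;runpy.run_path('st.py')
E
```

```text
at [483.1 302.4  47.9] clk 18.3 j [ 0.62  0.75  0.24 -0.35 -1.58  1.04] 
 delta cm [ 0.07 -0.01 -0.11] len 0.1 turn [-0.48  0.29  0.01]
18.3 [483.1 302.4  47.9] T [-0.01 -1.16 -0.06] F [ 0.  -0.5 -0.4] yaw 0.0 34.9233642203606 0.0 [ 0.62  0.75  0.24 -0.35 -1.58  1.04]
```

Request:
{"method": "drive_tool", "body": {
  "claw": 3.25,
  "deltas": [
    [[0,0,0],[0,0,0]],
    [[0,0,0],[0,0,0]],
    [[0,0,0],[0,0,0]]
  ]
}}

```text
clock: 18.6
position: [483.2, 303.0, 47.9]
ee_rot: [0.953, -0.001, -0.303, -0.004]
contact_force: [0.1, 2.4, 1.1]
gripper_width: 32.5
grasp_force: 1.3
```

Request:
{"method": "drive_tool", "body": {
  "claw": 3.18,
  "deltas": [
    [[0,0,0],[0,0,0]],
    [[0,0,0],[0,0,0]],
    [[0,0,0],[0,0,0]]
  ]
}}

```text
clock: 18.9
position: [483.2, 303.2, 47.9]
ee_rot: [0.953, -0.001, -0.303, -0.005]
contact_force: [0.1, 4.5, 2.0]
gripper_width: 32.1
grasp_force: 5.1
```

Request:
{"method": "drive_tool", "body": {
  "claw": 3.12,
  "deltas": [
    [[0,-0.05,0],[0,0,0]],
    [[0,0,0],[0,0,0]],
    [[0,0,0],[0,0,0]]
  ]
}}

```text
clock: 19.2
position: [483.3, 303.2, 48.0]
ee_rot: [0.953, -0.001, -0.303, -0.004]
contact_force: [0.8, 5.3, 3.4]
gripper_width: 31.6
grasp_force: 15.2
```

Request:
{"method": "drive_tool", "body": {
  "claw": 3.08,
  "deltas": [
    [[0,0,0],[0,0,0]],
    [[0,0,0],[0,0,0]],
    [[0,0,0],[0,0,0]]
  ]
}}

```text
clock: 19.5
position: [483.3, 303.2, 48.0]
ee_rot: [0.953, -0.001, -0.303, -0.004]
contact_force: [1.9, 4.9, 3.2]
gripper_width: 31.4
grasp_force: 23.4
```

Request:
{"method": "drive_tool", "body": {
  "deltas": [
    [[0,0,-0.4],[0,0,0]],
    [[0,0,-0.8],[0,0,0]],
    [[0,0,-1.2],[0,0,0]],
    [[0,0,-1.6],[0,0,0]],
    [[0,0,-2.0],[0,0,0]],
    [[0,0,-2.0],[0,0,0]],
    [[0,0,-2.0],[0,0,0]],
    [[0,0,-2.0],[0,0,0]],
    [[0,0,-2.0],[0,0,0]],
    [[0,0,-2.0],[0,0,0]],
    [[0,0,-1.0],[0,0,0]],
    [[0,0,0],[0,0,0]]
  ]
}}

```text
clock: 20.7
position: [582.8, 300.7, 187.9]
ee_rot: [0.953, -0.002, -0.302, -0.004]
contact_force: [-0.3, 1.7, 0.2]
gripper_width: 30.9
grasp_force: 23.2
```

```bash
python3 - <<'E'
from b import *
q=R.from_matrix(np.c_[[1,0,0],[0,-1,0],[0,0,-1.]])
go([620,200,230],q);import runpy;runpy.run_path('st.py')
E
```

```text
at [582.8 300.7 187.9] clk 20.7 j [ 0.55  0.79  0.7  -0.34 -1.99  0.96] 
 delta cm [ 0.63 10.02 -5.68] len 11.5 turn [-0.5  35.14 -0.18]
20.7 [582.8 300.7 187.9] T [-0.03 -1.25 -0.06] F [-0.3  1.7  0.2] yaw -0.0 30.878677799456817 23.182066082954407 [ 0.55  0.79  0.7  -0.34 -1.99  0.96]
```

Request:
{"method": "drive_tool", "body": {
  "deltas": [
    [[0,1,-0.6],[0,0,0]],
    [[0,2,-1.0],[0,0,0]],
    [[0,3,-1.0],[0,0,0]],
    [[0,3,-1.0],[0,0,0]],
    [[0,3,-1.0],[0,0,0]],
    [[0,3,-1.0],[0,0,0]],
    [[0,3,-1.0],[0,0,0]],
    [[0,3,-1.0],[0,0,0]],
    [[0,3,0],[0,0,0]],
    [[0,1,0],[0,0,0]],
    [[0,0,0],[0,0,0]]
  ]
}}

```text
clock: 21.8
position: [623.7, 48.2, 247.1]
ee_rot: [0.953, -0.003, -0.304, -0.004]
contact_force: [0.7, 1.2, -0.6]
gripper_width: 31.4
grasp_force: 23.2
```

Request:
{"method": "drive_tool", "body": {
  "deltas": [
    [[0,0,0],[0,5,0]],
    [[0,0,0],[0,6,0]],
    [[0,0,0],[0,6,0]],
    [[0,0,0],[0,6,0]],
    [[0,0,0],[0,6,0]],
    [[0,0,0],[0,6,0]],
    [[0,0,0],[0,0,0]]
  ]
}}

```text
clock: 22.5
position: [620.0, 51.5, 248.0]
ee_rot: [1.0, -0.001, -0.003, -0.003]
contact_force: [0.3, -0.2, 1.4]
gripper_width: 31.5
grasp_force: 23.2
```

```bash
python3 - <<'E'
from b import *
c,s_=np.cos(np.radians(-10)),np.sin(np.radians(-10))
q=R.from_matrix(np.c_[[-c,-s_,0],[-s_,c,0],[0,0,-1.]])
go([567,-79,230],q);import runpy;runpy.run_path('st.py')
E
```

```text
at [620.   51.5 248. ] clk 22.5 j [ 0.34  0.35  0.1  -0.01 -1.32  1.23] 
 delta cm [-5.26 13.07  1.74] len 14.2 turn [  -0.52   -0.55 -170.12]
22.5 [620.   51.5 248. ] T [ 0.   -0.03  0.03] F [ 0.3 -0.2  1.4] yaw -0.1 31.49032178708803 23.157174289226532 [ 0.34  0.35  0.1  -0.01 -1.32  1.23]
```

Request:
{"method": "drive_tool", "body": {
  "deltas": [
    [[0,0,0],[0,0,5]],
    [[0,0,0],[0,0,8]],
    [[0,0,0],[0,0,8]],
    [[0,0,0],[0,0,8]],
    [[0,0,0],[0,0,8]],
    [[0,0,0],[0,0,8]],
    [[0,0,0],[0,0,8]],
    [[0,0,0],[0,0,8]],
    [[0,0,0],[0,0,8]],
    [[0,0,0],[0,0,8]],
    [[0,0,0],[0,0,8]],
    [[0,0,0],[0,0,8]]
  ]
}}

```text
clock: 23.7
position: [624.0, 51.9, 246.6]
ee_rot: [-0.685, 0.729, 0.005, -0.0]
contact_force: [-0.4, -0.1, -0.5]
gripper_width: 31.4
grasp_force: 23.1
```

Request:
{"method": "drive_tool", "body": {
  "deltas": [
    [[0,0,0],[0,0,8]],
    [[0,0,0],[0,0,8]],
    [[0,0,0],[0,0,8]],
    [[0,0,0],[0,0,8]],
    [[0,0,0],[0,0,8]],
    [[0,0,0],[0,0,8]],
    [[0,0,0],[0,0,8]],
    [[0,0,0],[0,0,8]],
    [[0,0,0],[0,0,8]],
    [[0,0,0],[0,0,8]],
    [[0,0,0],[0,0,8]],
    [[0,0,0],[0,0,4]]
  ]
}}

```text
clock: 24.9
position: [624.0, 51.8, 246.6]
ee_rot: [0.047, 0.999, 0.003, -0.004]
contact_force: [-0.5, -0.1, -0.1]
gripper_width: 31.2
grasp_force: 23.1
```

```bash
cat >>b.py <<'E'
c_,s_=np.cos(np.radians(-10)),np.sin(np.radians(-10))
q2=R.from_matrix(np.c_[[-c_,-s_,0],[-s_,c_,0],[0,0,-1.]])
E
python3 - <<'E'
from b import *
go([560,-79,230],q2)
s=arm.read_state();im=get_image('wrist');import pickle;pickle.dump((s,im),open('w6.pkl','wb'));
cv2.imwrite('pics/w6.png',im['img'][:,:,::-1])
E
```

```text
at [624.   51.8 246.6] clk 24.9 j [ 0.34  0.36  0.11 -0.01 -1.32 -2.  ] 
 delta cm [  5.12 -13.64   1.62] len 14.7 turn [ 0.34 -0.45  4.57]
```

Request:
{"method": "drive_tool", "body": {
  "deltas": [
    [[1.28,-3.41,0],[0,0,0]],
    [[1.28,-3.41,0],[0,0,0]],
    [[1.28,-3.41,0],[0,0,0]],
    [[1.28,-3.41,0],[0,0,0]],
    [[0,0,0],[0,0,4.6]],
    [[0,0,0],[0,0,0]]
  ]
}}

```text
clock: 25.55
position: [560.4, -80.5, 246.6]
ee_rot: [0.086, 0.996, 0.003, -0.003]
contact_force: [0.2, 0.0, -1.3]
gripper_width: 31.5
grasp_force: 23.3
```

```bash
python3 - <<'E'
from b import *
import pickle
go([567,-79,230],q2)
s=arm.read_state();im=get_image('wrist');T=get_image('top');pickle.dump((s,im,T),open('w6.pkl','wb'))
c=[im['cx'],im['cy']];k=lambda p:wpix(np.array(im['mount']),s,im['fx'],c,p).round(0)
C=np.array([567,-79,0]);X=np.array([c_,s_,0]);Y=np.array([-s_,c_,0])
for a,b in((-95,85),(-95,-85),(95,-85),(95,85)):print(k(C+a*X+b*Y+[0,0,62]))
for a in(-38,38):print('sad',k(C+a*X+23*Y+[0,0,38]),k(C+a*X-23*Y+[0,0,38]))
cv2.imwrite('pics/w6.png',cv2.resize(im['img'][0:330,60:580,::-1],(800,508)))
E
```

```text
at [560.4 -80.5 246.6] clk 25.55 j [ 0.14  0.25 -0.04 -0.01 -1.28 -1.88] 
 delta cm [-0.64  0.26  1.66] len 1.8 turn [ 0.35 -0.38  0.15]
[397.  98.]
[253.  97.]
[260. 246.]
[388. 246.]
sad [343. 142.] [306. 142.]
sad [342. 199.] [307. 199.]
```

View pics/w6.png

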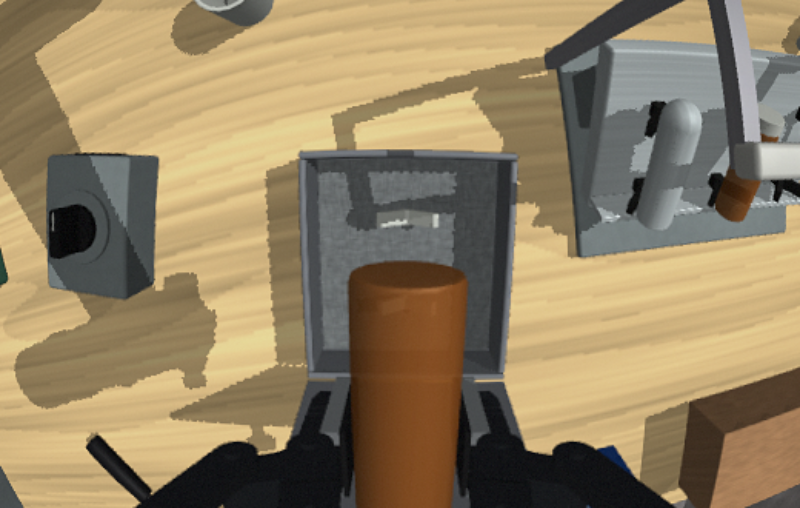

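The view shows the case rim corners at (300,152), (517,155), (505,377) and (308,376), within 2 px of my prediction. The held bottle is straight along the case, with its base facing the robot at (408,276). The other containers have not moved.

```bash
python3 - <<'E'
from b import *
import pickle
s,im,T=pickle.load(open('w6.pkl','rb'));I=dict(position=np.zeros(3),ee_rot=[0,0,0,1])
f=lambda X,Y:wray(im,I,60+X/1.5385,Y/1.5385)
for n_,p in dict(basec=(408,277),top=(408,262),bot=(408,291)).items():
  e,d=f(*p)
  for z in(-40,-52,-56,-60,-65,-76):print(n_,z,(e+d*(z-e[2])/d[2]).round(1)[:2])
go([567,-79,110],q2)
E
```

```text
basec -40 [41.8  0.5]
basec -52 [44.8  0.4]
basec -56 [45.8  0.3]
basec -60 [46.8  0.3]
basec -65 [48.   0.3]
basec -76 [50.7  0.2]
top -40 [46.5  0.5]
top -52 [49.1  0.4]
top -56 [49.9  0.3]
top -60 [50.8  0.3]
top -65 [51.8  0.3]
top -76 [54.2  0.2]
bot -40 [37.4  0.5]
bot -52 [40.8  0.4]
bot -56 [41.9  0.3]
bot -60 [43.   0.3]
bot -65 [44.4  0.3]
bot -76 [47.4  0.2]
at [560.8 -79.7 246.3] clk 25.65 j [ 0.14  0.26 -0.04 -0.01 -1.28 -1.88] 
 delta cm [-0.69  0.09 13.63] len 13.6 turn [ 0.34 -0.39  0.3 ]
```

Request:
{"method": "drive_tool", "body": {
  "deltas": [
    [[-0.69,0.09,2],[0.3,-0.4,0.3]],
    [[0,0,3],[0,0,0]],
    [[0,0,3],[0,0,0]],
    [[0,0,3],[0,0,0]],
    [[0,0,3],[0,0,0]],
    [[0,0,3],[0,0,0]],
    [[0,0,3],[0,0,0]],
    [[0,0,2],[0,0,0]],
    [[0,0,1],[0,0,0]],
    [[0,0,0],[0,0,0]],
    [[0,0,0],[0,0,0]],
    [[0,0,0],[0,0,0]]
  ]
}}

```text
clock: 26.85
position: [568.8, -80.0, 17.7]
ee_rot: [0.088, 0.996, 0.0, 0.002]
contact_force: [0.2, 1.1, -0.9]
gripper_width: 31.1
grasp_force: 23.3
```

```bash
python3 - <<'E'
from b import *
go([567,-79,-18],q2);import runpy;runpy.run_path('st.py')
E
```

```text
at [568.8 -80.   17.7] clk 26.85 j [ 0.14  0.48 -0.33 -0.   -0.75 -1.89] 
 delta cm [0.21 0.06 3.57] len 3.6 turn [ 0.07  0.19 -0.11]
26.85 [568.8 -80.   17.7] T [-0.02 -0.01 -0.01] F [ 0.2  1.1 -0.9] yaw 169.9 31.12486699373026 23.26803892850876 [ 0.14  0.48 -0.33 -0.   -0.75 -1.89]
```

Request:
{"method": "drive_tool", "body": {
  "deltas": [
    [[0.1,0.05,1.0],[0,0,0]],
    [[0.1,0,1.0],[0,0,0]],
    [[0,0,0.5],[0,0,0]],
    [[0,0,0.3],[0,0,0]],
    [[0,0,0],[0,0,0]],
    [[0,0,0],[0,0,0]]
  ]
}}

```text
clock: 27.45
position: [565.8, -79.5, -11.8]
ee_rot: [0.089, 0.996, 0.0, 0.0]
contact_force: [-0.3, 0.2, -0.4]
gripper_width: 31.3
grasp_force: 23.3
```

Request:
{"method": "drive_tool", "body": {
  "deltas": [
    [[0,0,0.1],[0,0,0]],
    [[0,0,0.1],[0,0,0]],
    [[0,0,0.1],[0,0,0]],
    [[0,0,0],[0,0,0]]
  ]
}}

```text
clock: 27.85
position: [565.7, -79.4, -14.8]
ee_rot: [0.089, 0.996, 0.0, 0.0]
contact_force: [-0.4, 1.2, -0.6]
gripper_width: 31.2
grasp_force: 23.3
```

Request:
{"method": "drive_tool", "body": {
  "deltas": [
    [[0,0,0.1],[0,0,0]],
    [[0,0,0.1],[0,0,0]],
    [[0,0,0],[0,0,0]]
  ]
}}

```text
clock: 28.15
position: [566.3, -79.0, -16.0]
ee_rot: [0.088, 0.996, 0.0, 0.001]
contact_force: [-1.2, 2.4, 4.0]
gripper_width: 31.3
grasp_force: 23.6
```

Request:
{"method": "drive_tool", "body": {
  "deltas": [
    [[0,0,0.1],[0,0,0]],
    [[0,0,0],[0,0,0]]
  ]
}}

```text
clock: 28.35
position: [566.4, -79.0, -16.1]
ee_rot: [0.088, 0.996, 0.0, 0.001]
contact_force: [-3.8, 3.3, 8.7]
gripper_width: 31.2
grasp_force: 24.0
```

Request:
{"method": "drive_tool", "body": {
  "deltas": [
    [[0,0,0.1],[0,0,0]],
    [[0,0,0],[0,0,0]]
  ]
}}

```text
clock: 28.55
position: [566.5, -78.9, -16.3]
ee_rot: [0.088, 0.996, 0.0, 0.001]
contact_force: [-4.3, 5.1, 14.8]
gripper_width: 31.2
grasp_force: 24.3
```

Request:
{"method": "drive_tool", "body": {
  "claw": 3.15,
  "deltas": [
    [[0,0,-0.1],[0,0,0]],
    [[0,0,-0.05],[0,0,0]],
    [[0,0,0],[0,0,0]]
  ]
}}

```text
clock: 28.85
position: [566.5, -78.9, -16.3]
ee_rot: [0.088, 0.996, 0.0, 0.001]
contact_force: [-2.1, 3.9, 7.4]
gripper_width: 31.7
grasp_force: 13.4
```

Request:
{"method": "drive_tool", "body": {
  "claw": 3.4,
  "deltas": [
    [[0,0,0],[0,0,0]],
    [[0,0,0],[0,0,0]],
    [[0,0,0],[0,0,0]]
  ]
}}

```text
clock: 29.15
position: [565.5, -79.5, -17.7]
ee_rot: [0.089, 0.996, 0.0, 0.0]
contact_force: [-0.2, 1.6, 0.2]
gripper_width: 34.0
grasp_force: 0.6
```

Request:
{"method": "drive_tool", "body": {
  "claw": 6,
  "deltas": [
    [[0,0,0],[0,0,0]],
    [[0,0,0],[0,0,0]],
    [[0,0,0],[0,0,0]],
    [[0,0,0],[0,0,0]],
    [[0,0,0],[0,0,0]]
  ]
}}

```text
clock: 29.65
position: [565.6, -79.5, -17.3]
ee_rot: [0.089, 0.996, 0.0, 0.0]
contact_force: [-1.1, -1.7, -0.7]
gripper_width: 60.1
grasp_force: 0.0
```

Request:
{"method": "drive_tool", "body": {
  "deltas": [
    [[0,0,-1],[0,0,0]],
    [[0,0,-2],[0,0,0]],
    [[0,0,-3],[0,0,0]],
    [[0,0,-4],[0,0,0]],
    [[0,0,-4],[0,0,0]],
    [[0,0,-4],[0,0,0]],
    [[0,0,-4],[0,0,0]],
    [[0,0,-4],[0,0,0]],
    [[0,0,0],[0,0,0]],
    [[0,0,0],[0,0,0]]
  ]
}}

```text
clock: 30.65
position: [565.6, -79.4, 244.5]
ee_rot: [0.089, 0.996, 0.001, 0.002]
contact_force: [-0.1, 0.3, -0.7]
gripper_width: 60.1
grasp_force: 0.0
```

```bash
python3 - <<'E'
from b import *
import pickle
import runpy;runpy.run_path('st.py')
s=arm.read_state();im=get_image('wrist');T=get_image('top');S=get_image('scene');pickle.dump((s,im,T,S),open('w7.pkl','wb'))
h=cv2.cvtColor(im['img'],cv2.COLOR_RGB2HSV)
m=cv2.inRange(h,(4,120,40),(18,255,255));n_,l,st,ce=cv2.connectedComponentsWithStats(m)
c=[im['cx'],im['cy']];k=lambda p:wpix(np.array(im['mount']),s,im['fx'],c,p).round(1)
X=np.array([c_,s_,0]);C=np.array([567,-79,42]);print('pred',[k(C+t*X) for t in(-48,0,48,74)])
for i in np.argsort(-st[1:,4])[:4]+1:
  print(st[i],ce[i]);
  if st[i][4]>300:
    ys,xs=np.where(l==i);P=np.array([wplane(im,s,a,b,46)[:2] for a,b in zip(xs,ys)]);r=cv2.minAreaRect(P.astype(np.float32));print(r)
# lid: knob dark pixels in top view, right of/above lid
E
```

```text
30.65 [565.6 -79.4 244.5] T [ 0.01  0.01 -0.03] F [-0.1  0.3 -0.7] yaw 169.8 60.068623277696716 0.0 [ 0.14  0.26 -0.04 -0.   -1.26 -1.89]
pred [array([323.4, 128.5]), array([323.5, 166.5]), array([323.6, 202.7]), array([323.6, 221.3])]
[ 311  128   25   86 1953] [323.27137737 168.47158218]
((572.708740234375, -80.5775146484375), (29.904300689697266, 109.88211059570312), 80.29376220703125)
[ 503  230   99  104 1820] [541.18351648 272.93681319]
((807.4485473632812, 291.39666748046875), (193.95127868652344, 248.7042236328125), 40.152191162109375)
[526 101  31  37 672] [539.5952381 120.2827381]
((542.9857788085938, 244.359619140625), (43.189781188964844, 58.554161071777344), 55.729190826416016)
[626  45  14  43 319] [633.22570533  65.4200627 ]
((454.26654052734375, 520.3235473632812), (54.66976547241211, 82.19387817382812), 87.97282409667969)
```

Request:
{"method": "drive_tool", "body": {
  "claw": 0,
  "deltas": [
    [[0,0,-1.5],[0,0,0]],
    [[0,0,-1.5],[0,0,0]],
    [[-2,1,0],[0,0,0]],
    [[-3,1,0],[0,0,0]],
    [[-3,1,0],[0,0,0]],
    [[-3,1,0],[0,0,0]],
    [[-3,0.5,0],[0,0,0]],
    [[-3,0,0],[0,0,0]],
    [[-2,0,0],[0,0,0]],
    [[0,0,0],[0,0,0]],
    [[0,0,0],[0,0,0]]
  ]
}}

```text
clock: 31.9
position: [760.0, -68.9, 270.4]
ee_rot: [0.089, 0.996, -0.0, -0.002]
contact_force: [-0.8, -0.3, -0.0]
gripper_width: -0.1
grasp_force: 0.0
```

```bash
python3 - <<'E'
from b import *
import pickle
d=pickle.load(open('d.pkl','rb'));T=d['top'];X=np.array([c_,s_,0]);H=np.array([567,-79,62])+95*X
for p in((342.7,124),(406,136.7)):
  q=plane(T,*p,249);print('edge',q.round(0),'X from hinge',((q-H)@X).round(1))
q=plane(T,374.7,122,225);print('knob',q.round(0),((q-H)@X).round(1))
import runpy;runpy.run_path('st.py')
s=arm.read_state()['position'];Y=np.array([-s_,c_,0]);print('tool X,Y rel hinge',((s-H)@X).round(1),((s-H)@Y).round(1))
E
```

```text
edge [699. -20. 249.] X from hinge 25.2
edge [ 671. -183.  249.] X from hinge 25.9
knob [ 713. -106.  225.] 53.9
31.9 [760.  -68.9 270.4] T [ 0.01  0.03 -0.05] F [-0.8 -0.3 -0. ] yaw 169.8 -0.0525285977683547 0.0 [ 0.12  0.61  0.58 -0.   -1.54 -1.87]
tool X,Y rel hinge 93.3 43.5
```

Request:
{"method": "drive_tool", "body": {
  "deltas": [
    [[0,0,3],[0,0,0]],
    [[0,0,3],[0,0,0]],
    [[0,0,3],[0,0,0]],
    [[0,0,1.5],[0,0,0]],
    [[1.8,0,0],[0,0,0]],
    [[1.8,0,0],[0,0,0]],
    [[1.8,0,0],[0,0,0]],
    [[2.0,0,0.3],[0,0,0]],
    [[0,0,0],[0,0,0]],
    [[0,0,0],[0,0,0]]
  ]
}}

```text
clock: 32.9
position: [687.1, -55.6, 165.9]
ee_rot: [0.088, 0.996, 0.0, 0.001]
contact_force: [0.8, -0.3, -0.4]
gripper_width: 0.1
grasp_force: 0.0
```

```bash
cat >lid.py <<'E'
from b import *
X=np.array([c_,s_,0]);H=np.array([567,-79,62])+95*X
s=arm.read_state();p=s['position'];Y=np.array([-s_,c_,0]);print(s['clock'],'tool X,Y rel hinge',((p-H)@X).round(1),((p-H)@Y).round(1),'tip z',(p[2]+39).round(1),'F',s['contact_force'].round(1),s['joints'].round(2))
E
python3 lid.py
```

```text
32.9 tool X,Y rel hinge 19.2 43.9 tip z 204.9 F [ 0.8 -0.3 -0.4] [ 0.15  0.51  0.14 -0.   -1.2  -1.9 ]
```

Request:
{"method": "drive_tool", "body": {
  "deltas": [
    [[1.8,0,0.2],[0,0,0]],
    [[1.8,0,0.3],[0,0,0]],
    [[1.75,0,0.6],[0,0,0]],
    [[1.75,0,0.6],[0,0,0]],
    [[1.5,0,1.0],[0,0,0]],
    [[1.5,0,1.0],[0,0,0]],
    [[1.2,0,1.4],[0,0,0]],
    [[1.2,0,1.4],[0,0,0]],
    [[0.8,0,1.65],[0,0,0]],
    [[0,0,0],[0,0,0]],
    [[0,0,0],[0,0,0]]
  ]
}}

```text
clock: 34.0
position: [557.6, -32.3, 83.6]
ee_rot: [0.088, 0.996, -0.0, 0.001]
contact_force: [0.6, -0.3, 1.2]
gripper_width: -0.0
grasp_force: 0.0
```

```bash
python3 lid.py
```

```text
34.0 tool X,Y rel hinge -112.3 44.3 tip z 122.6 F [ 0.6 -0.3  1.2] [ 0.23  0.38 -0.31  0.   -0.89 -1.98]
```

Request:
{"method": "drive_tool", "body": {
  "deltas": [
    [[0.7,0,1.5],[0,0,0]],
    [[0.4,0,1.2],[0,0,0]],
    [[0.3,0,1.0],[0,0,0]],
    [[0,0,0.4],[0,0,0]],
    [[0,0,0.2],[0,0,0]],
    [[0,0,0],[0,0,0]]
  ]
}}

```text
clock: 34.6
position: [543.5, -29.8, 40.4]
ee_rot: [0.089, 0.996, 0.0, 0.0]
contact_force: [-0.0, 0.5, -0.5]
gripper_width: 0.0
grasp_force: 0.0
```

```bash
python3 lid.py
```

```text
34.6 tool X,Y rel hinge -126.7 44.4 tip z 79.4 F [-0.   0.5 -0.5] [ 0.24  0.41 -0.39 -0.   -0.77 -1.99]
```

Continue pressing until the rim resists.

Request:
{"method": "drive_tool", "body": {
  "deltas": [
    [[0,0,0.3],[0,0,0]],
    [[0,0,0.3],[0,0,0]],
    [[0,0,0],[0,0,0]]
  ]
}}

```text
clock: 34.9
position: [542.9, -29.7, 34.0]
ee_rot: [0.089, 0.996, 0.0, 0.0]
contact_force: [-1.3, 0.0, 0.5]
gripper_width: -0.3
grasp_force: 0.0
```

Request:
{"method": "drive_tool", "body": {
  "deltas": [
    [[0,0,0.3],[0,0,0]],
    [[0,0,0],[0,0,0]]
  ]
}}

```text
clock: 35.1
position: [543.3, -29.7, 31.9]
ee_rot: [0.088, 0.996, 0.0, 0.001]
contact_force: [-1.1, -0.5, 4.3]
gripper_width: 0.1
grasp_force: 2.2
```

Request:
{"method": "drive_tool", "body": {
  "deltas": [
    [[0,0,0.2],[0,0,0]],
    [[0,0,0],[0,0,0]]
  ]
}}

```text
clock: 35.3
position: [543.4, -29.7, 31.7]
ee_rot: [0.088, 0.996, -0.0, 0.001]
contact_force: [-5.0, 1.6, 14.4]
gripper_width: 0.0
grasp_force: 7.5
```

Request:
{"method": "drive_tool", "body": {
  "deltas": [
    [[0,0,-1],[0,0,0]],
    [[0,0,-3],[0,0,0]],
    [[0,0,-4],[0,0,0]],
    [[0,0,-4],[0,0,0]],
    [[0,0,-4],[0,0,0]],
    [[0,0,-4],[0,0,0]],
    [[0,0,0],[0,0,0]],
    [[0,0,0],[0,0,0]]
  ]
}}

```text
clock: 36.1
position: [543.1, -29.6, 230.2]
ee_rot: [0.089, 0.996, 0.001, 0.001]
contact_force: [-0.2, -0.0, -1.2]
gripper_width: -0.1
grasp_force: 0.0
```

```bash
python3 lid.py; python3 - <<'E'
from b import *
import pickle
s=arm.read_state();im=get_image('wrist');pickle.dump((s,im),open('w8.pkl','wb'))
c=[im['cx'],im['cy']];k=lambda p:wpix(np.array(im['mount']),s,im['fx'],c,p)
X=np.array([c_,s_,0]);H=np.array([567,-79,62])+95*X
for th in(0,.06,.12):
  cs,sn=np.cos(th),np.sin(th);P=H-160*cs*X+160*sn*np.array([0,0,1])+43*(sn*X+cs*np.array([0,0,1]));print(th,k(P).round(1))
x,y=k(H-160*X+[0,0,43]).round().astype(int);g=im['img'].mean(2);m=(g[y-25:y+26,x-30:x+31]<45).astype(np.uint8);n_,l,st,ce=cv2.connectedComponentsWithStats(m);print([(q.tolist(),(e+[x-30,y-25]).round(1)) for q,e in zip(st[1:],ce[1:]) if q[4]>15])
for a,b in((-190,85),(-190,-85)):
  print('lid corner pred',k(H+a*X+b*np.array([-s_,c_,0])+[0,0,8]).round(1))
# dial pointer
kk=k([470.3,-363,104]);print('dial px',kk)
xx,yy=kk.round().astype(int)
if 20<xx<620 and 20<yy<380:
  w=(g[yy-20:yy+20,xx-20:xx+20]>130).astype(np.uint8);n_,l,st,ce=cv2.connectedComponentsWithStats(w)
  for i in range(1,n_):
    if st[i][4]<60:
      ys,xs=np.where(l==i);P=np.array([wplane(im,s,a+xx-20,b+yy-20,104)[:2] for a,b in zip(xs,ys)]);m_=P.mean(0);print(st[i],m_.round(1),'radial',np.degrees(np.arctan2(m_[1]+363,m_[0]-470.3)).round(1))
E
```

```text
36.1 tool X,Y rel hinge -127.1 44.5 tip z 269.2 F [-0.2 -0.  -1.2] [ 0.24  0.22 -0.13 -0.   -1.22 -1.99]
0 [278.5 149.1]
0.06 [277.2 153.4]
0.12 [276.  158.6]
[([17, 12, 28, 29, 624], array([278.6, 150.3]))]
lid corner pred [359.9 117.3]
lid corner pred [209.  121.1]
dial px [ 65.78599062 176.10043105]
[20  7  1 11 11] [ 460.2 -357.8] radial 152.9
```

```bash
python3 -c "
from bench import arm
print(arm.job_done())"
```

```text
the job is handed in; nothing more can be done
None
```

The dial is turned off at its end stop, the bottle lies released in the cradle, the lid is shut, and I handed the job in at about 36 s; no verdict was returned.

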